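# Load the parcel scale's battery drawer

### The arm

A 6-joint arm with a two-finger parallel gripper is mounted at the origin on the work surface. World frame = base frame: x ahead of the robot, y to its left, z up, the work surface at z = 0. Lengths are in m, angles in rad, forces in N, time in s.
With the tool pointing down it reaches from about 0.4 to 0.925 m from the base axis. Payload 3.4 kg.
Tool frame: the origin (TCP) lies on the centre line of the jaws, within the pads' length; the fingertips stand 8 mm ahead of it and the grasp point (between the pads) lies 11 mm behind it (robot.tips_ahead is the z of the fingertips in the tool frame, in m); z points along the fingers, y is the line along which they close (so a half turn about z gives the same grasp; the last joint's range is limited). The gripper opens to 85 mm and grips with 20 to 120 N. Pads are 22 mm wide; open, the fingers measure 114 mm over their backs; the gripper's body (76 mm by 85 mm) begins 54 mm behind the grasp point. The pads swing forward as they close: fully open they stand 13 mm farther back than shut.
Start: joints at [1.056, 0.307, 1.506, -0, 1.328, -0.073], TCP at [0.245, 0.52, 0.239] pointing down, gripper open.
Joint ranges: [-3.12, 3.12], [-1.05, 2.28], [0.14, 2.33], [-1.42, 4.57], [0.1, 2.73], [-2.68, 2.68]. Speed limits (rad/s): [2.57, 2.57, 3.14, 3.14, 3.14, 3.14].

### API

Orientations are given as a unit quaternion [x, y, z, w].
In Python, from station import robot gives the robot as it stands.
- The arm moves only by the tool carry_out, never from a script. Its argument "series" is text: rows parted by semicolons, each of 7 numbers parted by spaces: the gripper command: -1 is fully open, 1 is shut, values between are in proportion, then the shift along the world's x, y, z in cm, then the turn, a rotation vector about the world's x, y, z in rad. In form: grip x y z ax ay az; .... A call has 1 to 20 rows; each row is the pose to reach, as a shift and turn from the pose commanded when the call began; what a row does not reach only later rows make up. A row lasts 1/10 s, in which the tool goes at most 50 mm and 8.59 degrees, less where a joint would pass 70% of its speed; a pose out of reach is approached as far as the arm can. A call with a gripper value outside its range is refused whole. The fingers move at their own pace and stop on an object; the grip force is fixed at half the most. Time passes only in rows, so rows that repeat a pose let the fingers close. It gives the time, the measured TCP pose, the force, the opening and the grip force at its end, in the units of the state.
- robot.get_obs(): the state, without advancing time (a new reading comes with each control period).
- robot.capture(name): name is "side" or "top" or "wrist"; returns the picture (384x512x3 uint8, red, green, blue); there is no depth.
- robot.camera_info(name): a dict with "fx", "fy", "cx", "cy" (pixels), "position" and "rotation" of the camera in the world. Camera axes: x right, y down, z forward; pixel columns grow to the right and rows downward; lengths in m; the calibration is good to about 2 mm. A picture is of the moment at which its call begins: read the wrist's pose just before it. camera_info takes no time and is no camera call; for the wrist camera it gives the pose at the moment of the call.
- robot.sign_off(): hands the job in; it is judged then, once.
The state is a dict: "clock": time; "q": joint angles; "joint_vel": joint speeds; "tau": joint torques, N m; "tool_pos": TCP position; "tool_rot": TCP orientation; "ft_force": force on the tool from outside, world axes, zero at the start; "wrist_torque": the same for the moment, N m; "finger_gap": finger opening in m; "grip_force": force on a finger pad.
Only numpy, scipy, OpenCV 4.12 (cv2) and the standard library are available. Lean on these libraries where they do the work, as an engineer would, in place of code of your own. Each camera call takes 0.05 s, during which the arm holds its last target. There are 200 camera calls.

### The job

Put the two big D cells into the two bays of the parcel scale's open battery drawer: flat end against the coil spring, press the spring back and roll the button end down past the retaining lugs until the cell lies home on the contact. Then push the drawer fully shut. Leave the other things on the counter where they are.

Things in the scene. Friction and masses are not known exactly. Their poses are not given: they have to be found in the camera images.
- cell_a_mid (a point): One D cell: dark, steel-ended cylinder, 34 mm in diameter, 61.5 mm long, 140 g, lying on the counter at the start. The point is its centre; its x axis runs along the cell towards the button (+) end (a 10 mm wide steel button standing out 1.5 mm); the y and z axes are square to it.
- cell_b_mid (a point): The other D cell, just like the first (either may go into either bay): dark, steel-ended cylinder, 34 mm in diameter, 61.5 mm long, 140 g, lying on the counter at the start. The point is its centre; its x axis runs along the cell towards the button (+) end (a 10 mm wide steel button standing out 1.5 mm); the y and z axes are square to it.
- cell_a_nub (a point): Middle of the button's end face of the first D cell, 30.75 mm from its centre (same orientation as the cell's middle)
- cell_b_nub (a point): Middle of the button's end face of the other D cell, 30.75 mm from its centre (same orientation as the cell's middle)
- cell_a_flat (a point): Middle of the flat end of the first D cell, 30.75 mm from its centre (same orientation as the cell's middle)
- cell_b_flat (a point): Middle of the flat end of the other D cell, 30.75 mm from its centre (same orientation as the cell's middle)
- bay0_contact (a point): Right-hand (-y) battery bay of the white tray: middle of its fixed contact plate, on the bay's axis, 17 mm over the bay's floor (27 mm over the table). Axes are the scale's: x into the scale, y along both bays from spring to contact, z up. The bay is 76 mm long between end walls, 39 mm wide, with 45 degree flanks that centre a D cell; side walls 20 mm and end walls 24 mm high
- bay1_contact (a point): Left-hand (+y) battery bay: middle of its fixed contact plate. It is just like the right-hand one and in line with it, 80 mm further along y (a 4 mm wall between them; both point the same way)
- bay0_lugs (a point): Right-hand bay: middle of the gap between its two retaining lugs, level with their tops, at their free edges. The lugs stand at either side, with a 28 mm gap between them, and stick out 5 mm from the contact over the bay; tops 30.5 mm, undersides 27.5 mm over the bay's floor. A cell's end can rest in the gap on both lugs; it must be pressed back clear of them to go down
- bay1_lugs (a point): The same point of the left-hand bay, with the same two lugs
- bay0_tail (a point): Point on the right-hand bay's axis, 61.5 mm from its contact: where the flat end of a cell lies when home (button on the contact, under the lugs, top 34 mm over the bay's floor). A cell with its flat end down in the bay against the free spring and its other end laid on the lugs leans at about 25 to 30 degrees
- bay1_tail (a point): The same point of the left-hand bay
- spring0 (a joint): Coil spring of the right-hand bay, at its -y end, 18 mm in diameter, centred 17 mm over the bay's floor: how far its tip is pressed back, m; 0 is free (tip 57 mm from the contact), 0.0155 fully pressed, 0.0045 with a cell home. Takes about 1 N at first, about 7.5 N fully pressed
- spring1 (a joint): The same coil spring of the left-hand bay
- drawer (a joint): Slide of the battery drawer, m: 0 is shut, 0.105 fully open; it starts open, moves stiffly (about 3 N) and stays where it is left
- drawer_front (a point): Middle of the drawer's upright front panel (outer face, 26 mm over the table), 58 mm from the bays' axis on the robot's side; the panel is 190 mm wide, 6 mm thick, from 4 to 48 mm over the table. Its x axis points into the scale, the way it is pushed shut
- scale: Parcel scale, fixed to the counter, 300 x 300 mm, 68 mm high with a steel platter to 80 mm; origin under its middle, x axis from its front (with the drawer) to its back, y to its left. The drawer's opening is in its front face, 150 mm from the middle and about 47 mm from the bays' axis when the drawer is fully open; it is 48 mm clear height over the table, so only cells that lie home pass under it
- small_cell_mid (a point): A smaller C cell of the same look, 26 mm in diameter, 50 mm long, lying on the counter; not for this scale, to be left alone. Its centre; x axis along it towards its button
- tape_mid (a point): Roll of yellow parcel tape lying flat, 96 mm in diameter, 45 mm high; its centre. To be left alone
- scanner: Black barcode scanner on a stand, fixed: round foot of 110 mm, about 190 mm high in all, reaching 85 mm from its axis; origin under the foot
- carton: Closed cardboard carton, fixed, 150 x 100 x 70 mm; origin under its middle, x along the 150 mm
Not all that is in view belongs to the job. What is shaped like the part that bears cell_a_mid but pink or red is not meant. Leave any yellow look-alike of the part that bears cell_b_mid alone.

How it is judged:
By the outcome, as a careful person would: the job done as asked, in the order asked, and still so for the second after the job is handed in, with the robot touching nothing.
It also fails if it takes over 72 s, if anything falls off the work surface, if the arm or the gripper's body presses on something with over 40 N, if the wrist force passes 120 N, or if a joint passes its speed limit or range.

## Working session

There is one attempt and no reset: what is moved stays moved. The work goes in short steps, Python scripts to look and compute and a tool call to move; the robot and the scene stay as the last step left them, time stands still between calls to the robot, and variables do not carry over. Pictures are saved under pics/ and viewed, at most 10 in all, crops included, and the job is handed in when it is done.

Besides the shell and the picture viewer there is one more tool, called after "Request:" by a JSON object that holds its "op" and its "data". carry_out: Moves the arm, as the interface text tells. Its arguments: {"type":"object","properties":{"series":{"type":"string"}},"required":["series"]}

```bash
ls; mkdir -p pics
python3 - <<'E'
from station import robot
import cv2,numpy as np
for n in("top","side"):
    im=robot.capture(n); cv2.imwrite(f"pics/{n}0.png",im[:,:,::-1]); 
    c=robot.camera_info(n); print(n,c)
print(robot.get_obs())
a=cv2.imread("pics/top0.png");b=cv2.imread("pics/side0.png")
cv2.imwrite("pics/t.png",cv2.resize(a,(800,600),interpolation=cv2.INTER_CUBIC))
cv2.imwrite("pics/s.png",cv2.resize(b,(800,600),interpolation=cv2.INTER_CUBIC))
E
```

```text
pics
top {'fx': 463.7393127387976, 'fy': 463.7393127387976, 'cx': 259.1891814033159, 'cy': 194.10838016083568, 'position': array([3.01400185e-01, 1.23990892e-03, 1.25632207e+00]), 'rotation': array([-0.69437207,  0.71235259, -0.07269621,  0.07152951])}
side {'fx': 368.46073408555606, 'fy': 368.46073408555606, 'cx': 257.6532352512663, 'cy': 189.9040461968445, 'position': array([0.25609997, 1.10285575, 0.69035058]), 'rotation': array([-0.11491549,  0.84960226, -0.51010196,  0.06903924])}
{'clock': 0.1, 'q': array([ 1.05652464e+00,  3.07471086e-01,  1.50757838e+00,  2.59246118e-05,
        1.32841212e+00, -7.35058011e-02]), 'joint_vel': array([-0.00079642, -0.00273485, -0.00278969,  0.00117646, -0.0005089 ,
        0.00077762]), 'tau': array([-5.35424624e-04, -4.58526492e+01, -2.52608496e+01, -2.15755167e-04,
        5.55773004e-03, -1.31344663e-05]), 'tool_pos': array([0.24501656, 0.51948088, 0.23847524]), 'tool_rot': array([ 2.18606274e-01,  9.75812699e-01, -8.90756758e-04, -2.82734040e-04]), 'ft_force': array([-0.12661669, -0.26239643,  0.30324221]), 'wrist_torque': array([ 0.0120614 , -0.03784536, -0.01807384]), 'grip_force': 0.0, 'finger_gap': 0.08546486175120104}
```

View pics/t.png

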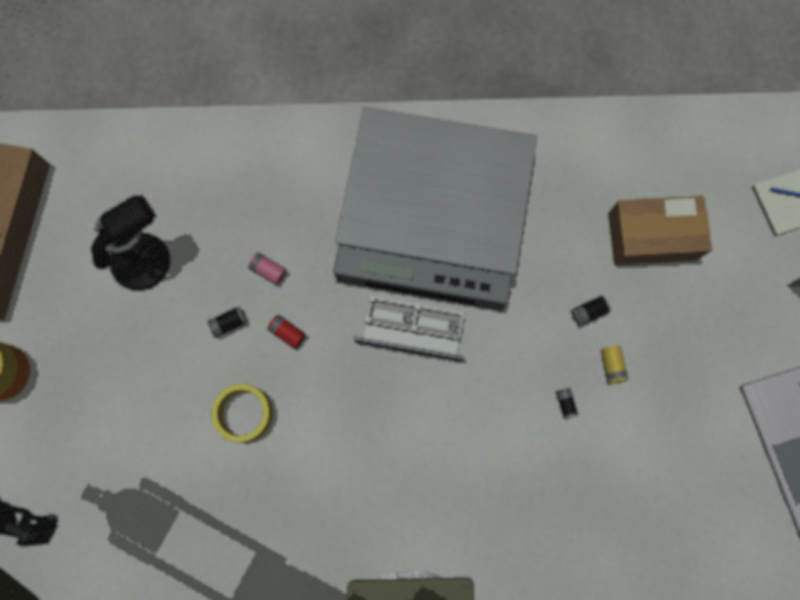

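View pics/s.png

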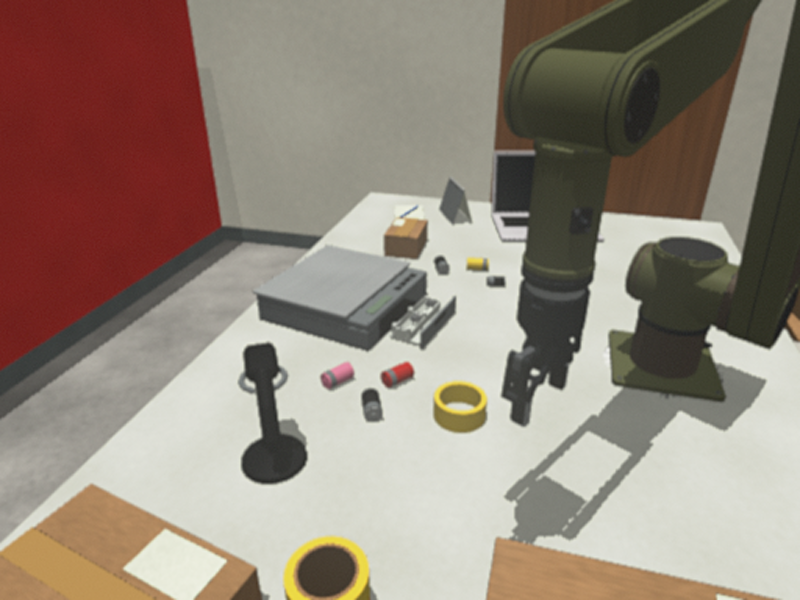

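The top view (800x600) shows dark D cells at about (228,322) and (590,311). The C cell is at (567,403), the tray at (412,325), and the red, pink and yellow decoys lie nearby. Next I'll zoom in on the two D cells, the C cell and the tray.

```bash
cat > h.py <<'E'
import numpy as np,cv2
from scipy.spatial.transform import Rotation as R
from station import robot
def ray(c,u,v):
    d=R.from_quat(c["rotation"]).apply([(u-c["cx"])/c["fx"],(v-c["cy"])/c["fy"],1]); return np.array(c["position"]),d
def plane(c,u,v,z):
    p,d=ray(c,u,v); return p+d*(z-p[2])/d[2]
def proj(c,P):
    q=R.from_quat(c["rotation"]).inv().apply(np.asarray(P)-c["position"]); return np.array([c["cx"]+c["fx"]*q[0]/q[2],c["cy"]+c["fy"]*q[1]/q[2]])
def tool(o=None):
    o=o or robot.get_obs(); return o["tool_pos"],R.from_quat(o["tool_rot"])
E
python3 - <<'E'
from h import *
c=robot.camera_info("top")
a=cv2.imread("pics/top0.png")
def crop(x0,y0,w,h,k): return cv2.resize(a[y0:y0+h,x0:x0+w],None,fx=k,fy=k,interpolation=cv2.INTER_CUBIC)
m=np.zeros((600,800,3),np.uint8)
m[:300,:400]=crop(126,186,40,30,10); m[:300,400:]=crop(358,184,40,30,10)
m[300:,:640]=crop(222,182,80,37,8)[:300]
m[300:580,640:]=crop(350,240,32,56,5)
cv2.imwrite("pics/m.png",m)
g=cv2.cvtColor(a,cv2.COLOR_BGR2GRAY)
for n,(x0,y0,w,h) in dict(A=(130,190,32,32),B=(362,184,32,28),C=(352,244,20,28)).items():
    k=(g[y0:y0+h,x0:x0+w]<75).astype(np.uint8)
    cs,_=cv2.findContours(k,0,1); q=max(cs,key=cv2.contourArea)
    r=cv2.minAreaRect(q+np.array([x0,y0])); print(n,r); 
    P=[plane(c,*p,.02)for p in cv2.boxPoints(r)]; print(plane(c,*r[0],.02),[np.linalg.norm(P[i]-P[i+1]) for i in(0,1)])
E
```

```text
Traceback (most recent call last):
ValueError: could not broadcast input array from shape (296,640,3) into shape (300,640,3)
```

Run:
```python
from h import *
c=robot.camera_info("top")
a=cv2.imread("pics/top0.png")
def crop(x0,y0,w,h,k): return cv2.resize(a[y0:y0+h,x0:x0+w],None,fx=k,fy=k,interpolation=cv2.INTER_CUBIC)
m=np.zeros((600,800,3),np.uint8)
m[:300,:400]=crop(126,186,40,30,10); m[:300,400:]=crop(358,184,40,30,10)
m[300:596,:640]=crop(222,190,80,37,8)
m[300:580,640:]=crop(350,240,32,56,5)
cv2.imwrite("pics/m.png",m)
g=cv2.cvtColor(a,cv2.COLOR_BGR2GRAY)
for n,(x0,y0,w,h) in dict(A=(130,190,32,32),B=(362,184,32,28),C=(352,244,20,28)).items():
    k=(g[y0:y0+h,x0:x0+w]<75).astype(np.uint8)
    cs,_=cv2.findContours(k,0,1); q=max(cs,key=cv2.contourArea)
    r=cv2.minAreaRect(q+np.array([x0,y0])); print(n,r); 
    P=[plane(c,*p,.02)for p in cv2.boxPoints(r)]; print(plane(c,*r[0],.02),[np.linalg.norm(P[i]-P[i+1]) for i in(0,1)])
```

```text
A ((145.60000610351562, 206.1999969482422), (12.521981239318848, 22.360681533813477), 63.43495178222656)
[0.53199268 0.30431531 0.02      ] [np.float64(0.05969789478189724), np.float64(0.035128798536998664)]
B ((377.70001220703125, 198.90000915527344), (12.074766159057617, 22.807889938354492), 63.43495178222656)
[ 0.53598845 -0.32555328  0.02      ] [np.float64(0.06363525340729312), np.float64(0.03272707349264643)]
C ((362.3018798828125, 257.5566101074219), (16.071182250976562, 9.0657958984375), 74.05460357666016)
[ 0.37907139 -0.27258938  0.02      ] [np.float64(0.024346500369608053), np.float64(0.04182494875786584)]
```

View pics/m.png

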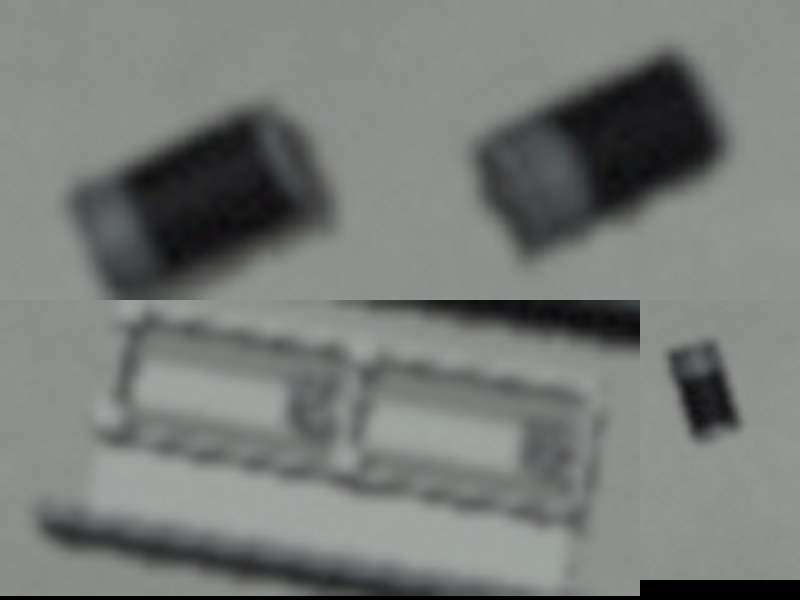

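The springs are at the right (-y) ends of both bays. Both D cells show a wide steel band at their left end, but I can't yet tell which end has the button. I'll compute the wrist camera's offset and then look closely at each cell.

Run:
```python
from h import *
p,r=tool(); c=robot.camera_info("wrist")
print("cam in tool",r.inv().apply(c["position"]-p),(r.inv()*R.from_quat(c["rotation"])).as_matrix().round(3),c["fx"],c["cx"],c["cy"])
print("tool",r.as_matrix().round(3),robot.tips_ahead)
t=robot.camera_info("top")
# cell ends (crop px/10 + origin), axis angle
for n,o,e1,e2 in(("A",(126,186),(9.3,24),(29.8,15.5)),("B",(358,184),(11.0,19.5),(30,10.3))):
    a=plane(t,o[0]+e1[0],o[1]+e1[1],.017);b=plane(t,o[0]+e2[0],o[1]+e2[1],.017);print(n,a,b,np.linalg.norm(a-b))
# tray outline corners in crop (8x), rim heights approx .034
for q in((118,318),(598,378),(585,520),(100,425)): print(plane(t,222+q[0]/8,190+(q[1]-300)/8,.032))
# panel top edge ends z=.048
a=plane(t,222+38/8,190+(508-300)/8,.048);print(a)
```

```text
cam in tool [ 0.07778804 -0.00157879 -0.13569101] [[ 0.001 -0.953 -0.302]
 [ 1.     0.001 -0.   ]
 [ 0.001 -0.302  0.953]] 267.33394816494365 253.95532881157413 193.86200117463466
tool [[-0.904  0.427 -0.001]
 [ 0.427  0.904 -0.002]
 [ 0.    -0.002 -1.   ]] 0.008
A [0.52279524 0.3327147  0.017     ] [0.54484239 0.27761559 0.017     ] 0.059346347347732295
B [ 0.52444759 -0.30173579  0.017     ] [ 0.5486052  -0.35541952  0.017     ] 0.0588687806564348
[0.56172226 0.05634865 0.032     ]
[ 0.53696813 -0.10463562  0.032     ]
[ 0.48887192 -0.09828081  0.032     ]
[0.52520831 0.06295642 0.032     ]
[0.49502863 0.08297559 0.048     ]
```

Request:
{"op": "carry_out", "data": {"series": "-1 28.9 -21.5 -8 0 0 -0.75;-1 28.9 -21.5 -8 0 0 -0.75;-1 28.9 -21.5 -8 0 0 -0.75;-1 28.9 -21.5 -8 0 0 -0.75;-1 28.9 -21.5 -8 0 0 -0.75;-1 28.9 -21.5 -8 0 0 -0.75;-1 28.9 -21.5 -8 0 0 -0.75;-1 28.9 -21.5 -8 0 0 -0.75;-1 28.9 -21.5 -8 0 0 -0.75;-1 28.9 -21.5 -8 0 0 -0.75"}}

```text
clock: 1.1
tool_pos: [0.5337, 0.305, 0.1588]
tool_rot: [0.561, 0.828, -0.001, -0.001]
ft_force: [0.3, 0.1, -0.5]
finger_gap: 0.0854
grip_force: 0.0
```

Run:
```python
from h import *
c=robot.camera_info("wrist"); im=robot.capture("wrist")[:,:,::-1]; cv2.imwrite("pics/wA.png",im); cv2.imwrite("pics/wA2.png",cv2.resize(im,(768,576)))
p,r=tool();print(p,r.as_matrix().round(3),robot.get_obs()["q"],robot.tips_ahead)
np.save("wA.npy",c,allow_pickle=True)
```

```text
[0.53324306 0.30557344 0.1591636 ] [[-0.371  0.929 -0.001]
 [ 0.929  0.371  0.   ]
 [ 0.001 -0.001 -1.   ]] [4.51149248e-01 4.28500109e-01 1.52794080e+00 9.08170053e-04
 1.18634114e+00 7.05818416e-02] 0.008
```

View pics/wA2.png

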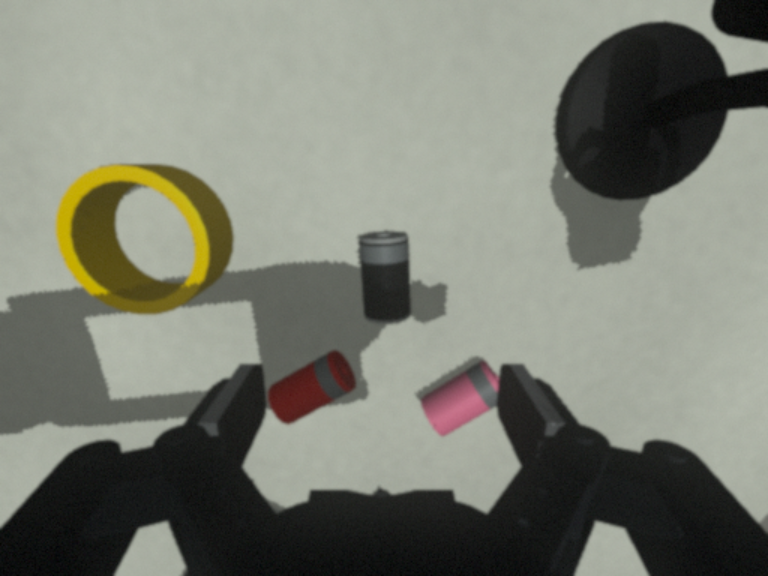

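The wrist view shows cell A upright at (384,277). The button is on its banded end, at the top (384,234), which is tool +x and the +y side. Next I'll measure it from the mask.

Run:
```python
from h import *
c=np.load("wA.npy",allow_pickle=True).item(); im=cv2.imread("pics/wA.png")
g=cv2.cvtColor(im,cv2.COLOR_BGR2GRAY)
for v in range(150,220,4): print(v,g[v,228:304:2])
print(g[148:222:1,256])
```

```text
150 [178 176 178 176 177 178 176 175 176 175 178 175 176 174 173 173 175 175
 175 174 175 173 174 176 175 174 171 173 172 173 175 177 175 175 175 176
 174 173]
154 [176 178 178 180 177 176 177 170 163 147 138 132 131 126 107 102 115 117
 125 131 131 152 172 173 173 169 173 173 174 173 174 176 174 173 174 173
 173 172]
158 [176 175 175 178 174 135  83  74  75  74  70  73  83  87  91  86  82  85
  97 100 103  96 140 172 172 169 171 173 171 171 173 174 174 173 171 171
 173 170]
162 [176 176 176 176 178 147  65  63  75  85  90  92  98 103 101  99  93  81
  73  69  70  70 126 170 174 175 174 172 173 171 171 171 172 172 172 173
 171 170]
166 [177 175 174 175 174 139  80  77  82  90  96  98 105 111 115 111 106 102
  96  91  85  79 120 170 174 173 173 170 174 174 175 175 173 173 171 171
 171 170]
170 [174 175 175 176 177 151  79  74  83  90  95  99 102 110 112 110 104 101
  95  91  85  80 108 168 171 173 171 171 173 171 172 173 174 172 173 172
 173 173]
174 [140 154 171 175 177 157  83  61  79  85  92  97 100 106 109 108  98  96
  85  75  63  49  93 166 172 172 172 172 171 170 170 168 172 17
[... 1381 characters left out ...]
  35  34  50  76 121 103  97  97  99  97 100 101  98 107 130 146 165
 167 167]
214 [ 97  96  97  97  95  97  97  98  95  85  80  73  69  68  66  68  69  81
  83 104 141 157 171 169 161 146 127 111 125 144 163 167 167 169 168 168
 169 167]
218 [ 97  98  99  98  98  97  99  96  97  99  98  97  98 104 135 166 169 170
 170 173 170 170 169 169 167 168 170 166 167 168 168 166 167 169 167 168
 169 167]
[175 173 173 173 166 143 107  99 113 103  91 106 128 130 101  83  95 110
 115 116 114 112 112 113 113 112 109  97  70  54  43  46  44  44  42  43
  45  42  44  40  40  42  41  40  38  37  41  33  35  33  35  37  33  31
  33  34  34  32  34  31  30  38  33  35  41  49  66  83  99 114 135 155
 169 172]
```

Run:
```python
from h import *
c=np.load("wA.npy",allow_pickle=True).item()
a=plane(c,255.8,162.5,.034);b=plane(c,257.6,214,.034);print(a,b,np.linalg.norm(a-b),(a+b)/2,np.degrees(np.arctan2(*(a-b)[[1,0]])))
```

```text
[0.52374156 0.32959136 0.034     ] [0.54581417 0.2796966  0.034     ] 0.05455902435733171 [0.53477787 0.30464398 0.034     ] 113.86379743542537
```

Request:
{"op": "carry_out", "data": {"series": "-0.4 -0.3 0.7 -5 0 0 0.02;-0.4 -0.3 0.7 -9 0 0 0.02;-0.4 -0.3 0.7 -12 0 0 0.02;-0.4 -0.3 0.7 -13.5 0 0 0.02;-0.4 -0.3 0.7 -13.5 0 0 0.02;1 -0.3 0.7 -13.5 0 0 0.02;1 -0.3 0.7 -13.5 0 0 0.02;1 -0.3 0.7 -13.5 0 0 0.02;1 -0.3 0.7 -13.5 0 0 0.02;1 -0.3 0.7 -13.5 0 0 0.02;1 -0.3 0.7 -13.5 0 0 0.02;1 -0.3 0.7 -12 0 0 0.02;1 -0.3 0.7 -8 0 0 0.02;1 -0.3 0.7 -4 0 0 0.02;1 -0.3 0.7 -1 0 0 0.02;1 -0.3 0.7 -1 0 0 0.02"}}

```text
clock: 2.75
tool_pos: [0.5347, 0.3135, 0.1552]
tool_rot: [0.553, 0.833, 0.005, 0.003]
ft_force: [0.3, 0.4, -0.3]
finger_gap: 0.0304
grip_force: 59.3
```

Run:
```python
from h import *
c=robot.camera_info("wrist"); im=robot.capture("wrist")[:,:,::-1]; cv2.imwrite("pics/wA3.png",im); 
np.save("wA3.npy",c,allow_pickle=True)
s=robot.camera_info("side"); i2=robot.capture("side")[:,:,::-1]
p,r=tool();print(p); u,v=proj(s,p).astype(int);print(u,v)
h=i2[v-25:v+35,max(u-40,0):u+40]
k=np.zeros((600,800,3),np.uint8); k[:420,:400]=cv2.resize(im[120:330,156:356],(400,420)); k[:300,400:800]=cv2.resize(h,(400,300),interpolation=cv2.INTER_CUBIC)
cv2.imwrite("pics/k.png",k)
```

```text
[0.53170694 0.31197779 0.15044269]
237 221
```

View pics/k.png

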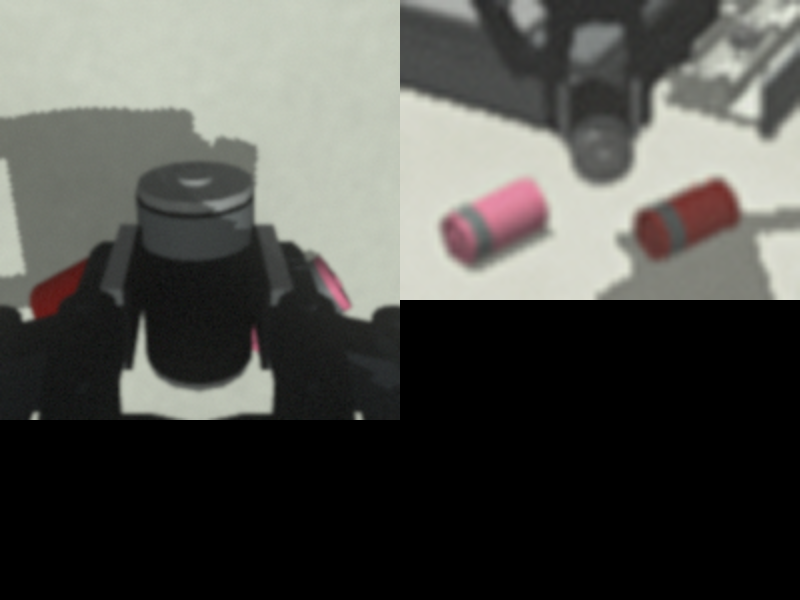

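The grip is sound but high, since a 30.4 mm gap means the tips sit about 7.6 mm above the cell's axis. The button end faces tool +x. I'll set the cell back down and regrasp 4 mm lower.

Request:
{"op": "carry_out", "data": {"series": "1 0 0 -5 0 0 0;1 0 0 -9 0 0 0;1 0 0 -12 0 0 0;1 0 0 -12.5 0 0 0;1 0 0 -12.5 0 0 0;0 0 0 -12.5 0 0 0;0 0 0 -12.5 0 0 0;0 0 0 -12.9 0 0 0;0 0 0 -12.9 0 0 0;1 0 0 -12.9 0 0 0;1 0 0 -12.9 0 0 0;1 0 0 -12.9 0 0 0;1 0 0 -12.9 0 0 0;1 0 0 -12 0 0 0;1 0 0 -8 0 0 0;1 0 0 -4 0 0 0;1 0 0 0 0 0 0;1 0 0 0 0 0 0;1 0 0 0 0 0 0"}}

```text
clock: 4.75
tool_pos: [0.532, 0.3124, 0.1511]
tool_rot: [0.553, 0.833, 0.001, 0.001]
ft_force: [-0.4, 0.1, -2.5]
finger_gap: 0.0315
grip_force: 60.1
```

Run:
```python
from h import *
o=robot.get_obs(); print(o["finger_gap"],o["tool_pos"])
c=robot.camera_info("wrist"); im=robot.capture("wrist")[:,:,::-1]; cv2.imwrite("pics/wA4.png",im)
g=cv2.cvtColor(im,cv2.COLOR_BGR2GRAY)
p,r=tool()
print(g[190:320,253])
def toolplane(u,v,z):  # intersect ray with tool plane z
    a,d=ray(c,u,v); a=r.inv().apply(a-p); d=r.inv().apply(d); return a+d*(z-a[2])/d[2]
for v in range(195,215,2): print(v,toolplane(253,v,-.012)*1000,toolplane(253,v,.005)*1000)
for v in range(300,315,2): print(v,toolplane(253,v,-.012)*1000)
```

```text
0.031534092981099285 [0.53203568 0.31235464 0.15109626]
[116 115 115 114 112 114 111 114 113 112 115 114 114 114 111  99  78  68
  68  66  69  70  72  69  68  74  87  90  84  73  66  63  63  61  61  63
  61  67  79  85  88  88  82  69  45  32  38  57  64  62  63  65  65  66
  67  63  64  62  64  61  62  62  62  68  63  62  62  56  45  26  24  19
  23  20  25  23  20  23  26  18  24  24  25  17  26  17  18  18  18  22
  22  24  21  24  17  16  16  15  22  13  21  17  24  22  24  23  19  25
  23  24  19  22  26  25  20  22  20  20  24  20  22  21  22  19  20  23
  22  22  17  25]
195 [ 36.34072843  -0.85522559 -12.        ] [30.88077261 -0.86226642  5.        ]
197 [ 35.30331582  -0.85532414 -12.        ] [29.70272912 -0.86237832  5.        ]
199 [ 34.26096059  -0.85542315 -12.        ] [28.519073   -0.86249075  5.        ]
201 [ 33.21362735  -0.85552263 -12.        ] [27.32976404 -0.86260372  5.        ]
203 [ 32.16128034  -0.85562259 -12.        ] [26.13476165 -0.86271723  5.        ]
205 [ 31.10388347  -0.85572303 -12.        ] [24.93402485 -0.86283129  5.        ]
207 [ 30.04140031  -0.85582395 -12.        ] [23.72751227 -0.86294589  5.        ]
209 [ 28.97379408  -0.85592536 -12.        ] [22.51518213 -0.86306105  5.        ]
211 [ 27.90102762  -0.85602726 -12.        ] [21.29699225 -0.86317676  5.        ]
213 [ 26.82306344  -0.85612965 -12.        ] [20.07290004 -0.86329303  5.        ]
300 [-25.71897406  -0.86112046 -12.        ]
302 [-27.07278425  -0.86124905 -12.        ]
304 [-28.43396646  -0.86137835 -12.        ]
306 [-29.80258108  -0.86150835 -12.        ]
308 [-31.17868914  -0.86163906 -12.        ]
310 [-32.56235236  -0.86177049 -12.        ]
312 [-33.95363313  -0.86190264 -12.        ]
314 [-35.35259453  -0.86203553 -12.        ]
```

Run:
```python
from h import *
c=robot.camera_info("wrist");p,r=tool()
def tp(u,v,z):
    a,d=ray(c,u,v); a=r.inv().apply(a-p); d=r.inv().apply(d); return (a+d*(z-a[2])/d[2])*1000
for z in(0,.002,.004,.006):
  print(z,[round(tp(253,v,z-.017)[0],1) for v in(228,231,234)],[round(tp(253,v,z+.017)[0],1) for v in(204.5,205.5,206.5)])
t=robot.camera_info("top"); im=robot.capture("top")[:,:,::-1]; cv2.imwrite("pics/top1.png",im)
cv2.imwrite("pics/tray.png",cv2.resize(im[184:234,222:302],(800,500),interpolation=cv2.INTER_CUBIC))
```

```text
0 [np.float64(21.6), np.float64(20.0), np.float64(18.4)] [np.float64(21.4), np.float64(20.8), np.float64(20.1)]
0.002 [np.float64(20.7), np.float64(19.0), np.float64(17.4)] [np.float64(20.7), np.float64(20.0), np.float64(19.4)]
0.004 [np.float64(19.7), np.float64(18.1), np.float64(16.4)] [np.float64(20.0), np.float64(19.3), np.float64(18.7)]
0.006 [np.float64(18.8), np.float64(17.1), np.float64(15.4)] [np.float64(19.3), np.float64(18.6), np.float64(17.9)]
```

Request:
{"op": "carry_out", "data": {"series": "1 0 -2 5 0 0 0;1 0 -7 9 0 0 -0.1;1 0 -12 13 0 0 -0.2;1 0 -17 13 0 0 -0.3;1 0 -22 13 0 0 -0.4;1 0 -27 13 0 0 -0.5;1 0 -32 13 0 0 -0.55;1 0 -37 13 0 0 -0.55;1 0 -41 13 0 0 -0.55;1 0 -41 13 0 0 -0.55;1 0 -41 13 0 0 -0.55"}}

```text
clock: 5.95
tool_pos: [0.5305, -0.1002, 0.2773]
tool_rot: [0.759, 0.651, -0.001, -0.001]
ft_force: [-0.2, 0.3, -2.1]
finger_gap: 0.0318
grip_force: 60.3
```

Run:
```python
from h import *
c=robot.camera_info("wrist"); im=robot.capture("wrist")[:,:,::-1]; cv2.imwrite("pics/wT.png",im); 
np.save("wT.npy",c,allow_pickle=True)
print(robot.get_obs())
cv2.imwrite("pics/wT2.png",cv2.resize(im[0:225,100:400],(800,600),interpolation=cv2.INTER_CUBIC))
```

```text
{'clock': 6.0, 'q': array([-2.62245792e-01,  2.31506157e-01,  1.51594165e+00,  9.21029451e-04,
        1.39798301e+00, -1.09705398e-01]), 'joint_vel': array([ 0.04221629, -0.01300714,  0.00170885,  0.01294111,  0.00519781,
        0.00369482]), 'tau': array([ -1.41473539, -42.25120068, -26.8997848 ,  -0.28576738,
        -0.06697401,  -0.07248958]), 'tool_pos': array([ 0.53050415, -0.09836692,  0.27754401]), 'tool_rot': array([ 7.58980662e-01,  6.51110180e-01, -7.08238572e-04, -1.84035938e-03]), 'ft_force': array([ 0.28991184,  0.78819603, -2.20158948]), 'wrist_torque': array([ 0.04121859,  0.01317371, -0.02009662]), 'grip_force': 60.249552726745605, 'finger_gap': 0.031981203197205835}
```

View pics/wT2.png

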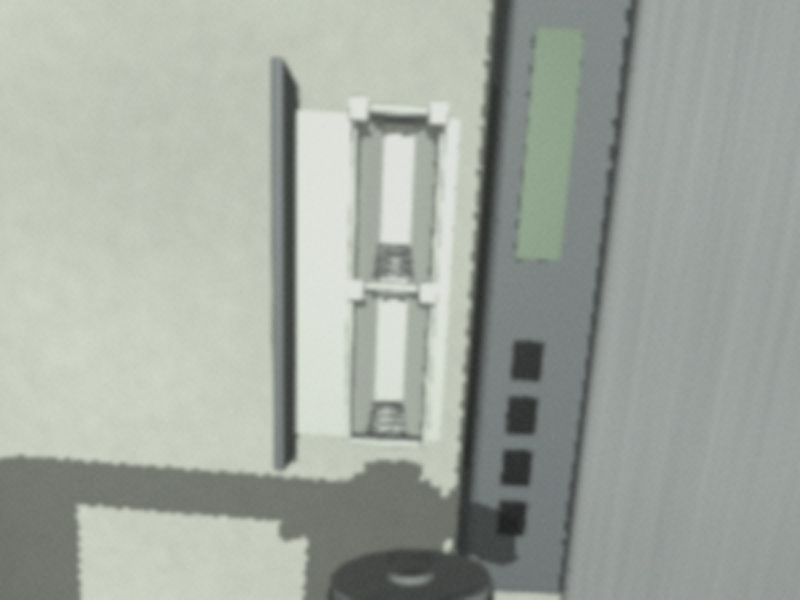

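The view shows the tray lengthwise, with bay1's lugs at the top (crop 359,110 and 438,112) and bay0's at (356,292) and (429,293). The springs are at the lower end of each bay, and the panel's top edge runs from (276,60) to (280,467).

Run:
```python
from h import *
c=np.load("wT.npy",allow_pickle=True).item()
f=lambda x,y,z: plane(c,100+x*.375,y*.375,z)
l1=f(399.5,124,.0405);l0=f(392,302,.0405);print("lugs1",l1,"lugs0",l0,np.linalg.norm(l1-l0),np.degrees(np.arctan2(*(l1-l0)[[1,0]])))
print("gap",np.linalg.norm(f(370,112,.0405)-f(429,112,.0405)))
a=f(272,60,.048);b=f(272,467,.048);print("panel",a,b,np.linalg.norm(a-b),np.degrees(np.arctan2(*(a-b)[[1,0]])),(a+b)/2)
print("endwalls z34",f(398,103,.034),f(388,440,.034), f(394,284,.034))
s0=f(360,135,.03);print("side walls", f(352,200,.03),f(440,200,.03))
a=f(495,0,.068);b=f(460,560,.068);print("scale front",a,b,np.degrees(np.arctan2(*(a-b)[[1,0]])))
im=cv2.imread("pics/wT.png");print(np.array(cv2.cvtColor(im,cv2.COLOR_BGR2GRAY))[30:60,[231,234,262,265]].T)
```

```text
lugs1 [0.5463037 0.0492172 0.0405   ] lugs0 [ 0.53008164 -0.028759    0.0405    ] 0.07964573388050136 78.24790107395957
gap 0.027411000268996254
panel [0.49393595 0.08167721 0.048     ] [ 0.45460599 -0.10106693  0.048     ] 0.1869285001744861 77.85414204272615 [ 0.47427097 -0.00969486  0.048     ]
endwalls z34 [0.54707786 0.0593489  0.034     ] [ 0.51631319 -0.09883904  0.034     ] [ 0.53227824 -0.0203761   0.034     ]
side walls [0.51796516 0.02179811 0.03      ] [0.56093214 0.0151395  0.03      ]
scale front [0.59208615 0.08279752 0.068     ] [ 0.54519617 -0.16004861  0.068     ] 79.07152409572576
[[201 198 198 198 198 196 206 216 218 218 211 209 209 208 190 184 192 195
  196 194 192 196 197 203 210 208 210 210 210 209]
 [197 198 199 200 194 196 209 223 223 225 224 224 225 220 191 145 113 112
  122 134 134 133 141 143 143 145 143 145 141 144]
 [194 192 195 191 197 194 196 199 213 219 220 220 220 219 218 208 166 120
  108 108 110 115 130 142 154 158 160 158 161 161]
 [196 195 197 197 198 200 196 198 213 222 224 223 224 223 223 215 175 133
  119 130 160 179 188 195 200 203 199 201 202 203]]
```

Lug spacing comes out at 79.6 mm (80 expected), the lug gap at 27.4 mm (28) and panel to bay axis at 58.5 mm (58), so the tray pose is good. The bay axis is at 78.3°. Next I'll compute the insertion waypoints.

```bash
cat >> h.py <<'E'
A0=np.radians(78.3); V=np.array([np.cos(A0),np.sin(A0),0]); N=np.array([np.sin(A0),-np.cos(A0),0])
CON={0:np.array([.5311,-.0239,0]),1:np.array([.5473,.0541,0])}
def way(bay,pts,sx,az,cmd=None,yaw=None):
    """pts: (theta deg,F_Y mm,F_Z mm); sx flat's tool x mm(neg), az axis tool z mm"""
    p,r=tool(); p=p if cmd is None else np.array(cmd)
    for th,fy,fz in pts:
        t=np.radians(th); u=np.array([np.cos(t),np.sin(t)]); w=np.array([np.sin(t),-np.cos(t)])
        T=np.array([fy,fz])-sx*u-az*w
        P=CON[bay]+V*T[0]/1000; P[2]=.010+T[1]/1000
        x=V*u[0]+np.array([0,0,u[1]]); z=V*w[0]+np.array([0,0,w[1]]); M=np.c_[x,np.cross(z,x),z]
        print((th,fy,fz),"cm",((P-p)*100).round(2),"rv",(R.from_matrix(M)*r.inv()).as_rotvec().round(3),"P",P.round(4))
E
python3 - <<'E'
from h import *
way(1,[(0,-46,110),(40,-46,60),(40,-46,17),(28,-62,17.5),(12,-69,18.5),(4,-69.5,18)],-40,3,[.531,-.098,.279])
E
```

```text
(0, -46, 110) cm [  1.51  14.62 -15.6 ] rv [-0.002 -0.003 -0.052] P [0.5461 0.0482 0.123 ]
(40, -46, 60) cm [  1.28  13.52 -18.1 ] rv [ 0.685 -0.127 -0.051] P [0.5438 0.0372 0.098 ]
(40, -46, 17) cm [  1.28  13.52 -22.4 ] rv [ 0.685 -0.127 -0.051] P [0.5438 0.0372 0.055 ]
(28, -62, 17.5) cm [  1.06  12.46 -23.01] rv [ 0.479 -0.09  -0.051] P [0.5416 0.0266 0.0489]
(12, -69, 18.5) cm [  1.01  12.22 -23.92] rv [ 0.204 -0.041 -0.052] P [0.5411 0.0242 0.0398]
(4, -69.5, 18) cm [  1.03  12.29 -24.52] rv [ 0.067 -0.016 -0.052] P [0.5413 0.0249 0.0338]
```

Request:
{"op": "carry_out", "data": {"series": "1 0.5 4 -3 0.1 -0.02 -0.05;1 1 8 -6 0.25 -0.05 -0.05;1 1.3 12 -9 0.4 -0.08 -0.05;1 1.3 13.5 -13 0.55 -0.1 -0.05;1 1.3 13.5 -16 0.685 -0.127 -0.05;1 1.3 13.5 -18.1 0.685 -0.127 -0.05;1 1.3 13.5 -18.1 0.685 -0.127 -0.05;1 1.3 13.5 -18.1 0.685 -0.127 -0.05;1 1.3 13.5 -18.1 0.685 -0.127 -0.05"}}

```text
clock: 6.9
tool_pos: [0.5452, 0.0381, 0.0998]
tool_rot: [0.727, 0.595, 0.266, -0.213]
ft_force: [0.3, -0.1, -1.5]
finger_gap: 0.0321
grip_force: 60.1
```

Run:
```python
from h import *
print(robot.get_obs()["q"].round(2),robot.get_obs()["ft_force"])
way(1,[(40,-46,17),(28,-62,17.5),(12,-69,18.5),(4,-69.5,18)],-40,3,[.544,.037,.098])
im=robot.capture("wrist")[:,:,::-1]; cv2.imwrite("pics/wP.png",cv2.resize(im[60:360,56:456],(800,600)))
```

```text
[-0.44  0.52  1.86  0.77  1.1  -0.73] [ 0.31888174 -0.11722043 -1.53792741]
(40, -46, 17) cm [-0.02  0.02 -4.3 ] rv [ 0.003  0.007 -0.003] P [0.5438 0.0372 0.055 ]
(28, -62, 17.5) cm [-0.24 -1.04 -4.91] rv [-0.202  0.049 -0.003] P [0.5416 0.0266 0.0489]
(12, -69, 18.5) cm [-0.29 -1.28 -5.82] rv [-0.475  0.105 -0.004] P [0.5411 0.0242 0.0398]
(4, -69.5, 18) cm [-0.27 -1.21 -6.42] rv [-0.612  0.133 -0.005] P [0.5413 0.0249 0.0338]
```

View pics/wP.png

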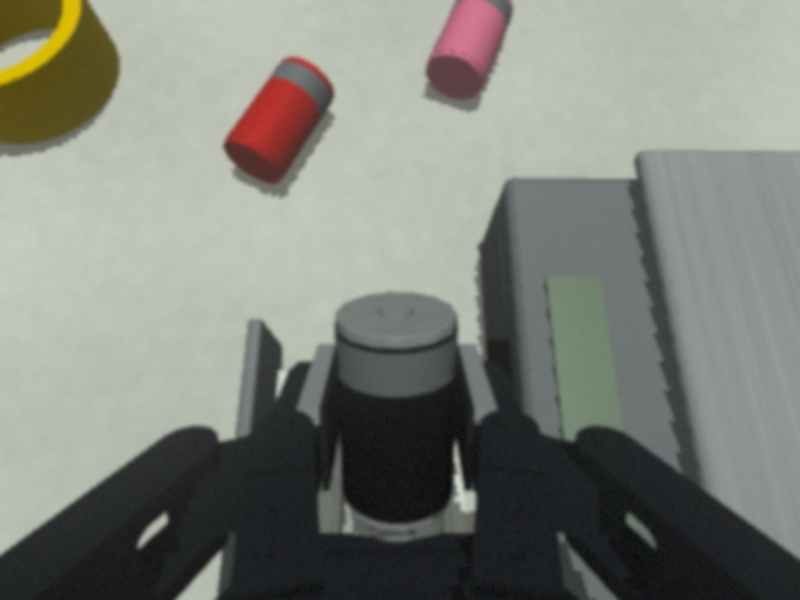

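The cell is held at 40° over bay1 with its button up, clear of the panel (255,380) and the scale (500,300). I'll lower it and then press back against the spring.

Request:
{"op": "carry_out", "data": {"series": "1 0 0 -2 0 0 0;1 0 0 -3.5 0 0 0;1 0 0 -4.3 0 0 0;1 0 0 -4.3 0 0 0;1 0 0 -4.3 0 0 0"}}

```text
clock: 7.45
tool_pos: [0.5445, 0.0372, 0.0556]
tool_rot: [0.728, 0.594, 0.266, -0.214]
ft_force: [0.4, -0.5, -1.5]
finger_gap: 0.0318
grip_force: 60.1
```

Request:
{"op": "carry_out", "data": {"series": "1 -0.05 -0.3 -0.2 -0.05 0.01 0;1 -0.1 -0.5 -0.3 -0.1 0.02 0;1 -0.2 -0.8 -0.45 -0.15 0.035 0;1 -0.25 -1.05 -0.6 -0.2 0.045 0;1 -0.25 -1.05 -0.6 -0.2 0.045 0"}}

```text
clock: 7.95
tool_pos: [0.5424, 0.0283, 0.0511]
tool_rot: [0.751, 0.613, 0.19, -0.153]
ft_force: [0.5, 4.0, 1.9]
finger_gap: 0.0314
grip_force: 60.1
```

Request:
{"op": "carry_out", "data": {"series": "1 0 -0.2 -0.2 -0.05 0.01 0;1 -0.05 -0.25 -0.4 -0.12 0.025 0;1 -0.05 -0.25 -0.65 -0.2 0.04 0;1 -0.05 -0.25 -0.9 -0.27 0.056 0;1 -0.05 -0.25 -0.9 -0.27 0.056 0"}}

```text
clock: 8.45
tool_pos: [0.542, 0.0267, 0.0413]
tool_rot: [0.77, 0.629, 0.084, -0.068]
ft_force: [1.8, 5.3, -0.3]
finger_gap: 0.0315
grip_force: 60.0
```

Run:
```python
from h import *
way(1,[(12,-69,18.5),(4,-69.5,18)],-40,3)
im=robot.capture("wrist")[:,:,::-1]; cv2.imwrite("pics/wQ.png",cv2.resize(im[110:310,156:356],(600,600)))
```

```text
(12, -69, 18.5) cm [-0.09 -0.25 -0.15] rv [-0.008  0.003 -0.003] P [0.5411 0.0242 0.0398]
(4, -69.5, 18) cm [-0.07 -0.18 -0.75] rv [-0.144  0.031 -0.003] P [0.5413 0.0249 0.0338]
```

View pics/wQ.png

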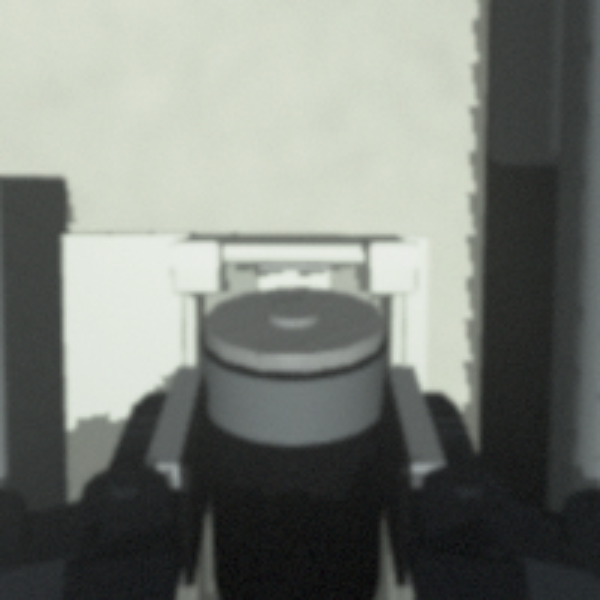

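The cell end lines up with the lug gap and sits just clear of the lugs (crop rows 240–293). I'll roll it down to about 4°, pressing a little further back.

Request:
{"op": "carry_out", "data": {"series": "1 -0.03 -0.15 -0.1 -0.03 0.006 0;1 -0.03 -0.15 -0.3 -0.07 0.015 0;1 -0.03 -0.15 -0.5 -0.11 0.023 0;1 -0.03 -0.15 -0.7 -0.15 0.03 0;1 -0.03 -0.15 -0.7 -0.15 0.03 0;1 -0.03 -0.15 -0.7 -0.15 0.03 0"}}

```text
clock: 9.1
tool_pos: [0.5445, 0.0237, 0.0374]
tool_rot: [0.775, 0.631, 0.029, -0.018]
ft_force: [-1.7, 4.5, 23.8]
finger_gap: 0.0317
grip_force: 75.1
```

Run:
```python
from h import *
way(1,[(4,-69.5,18),(0,-69.5,17.2)],-40,3)
im=robot.capture("wrist")[:,:,::-1]; cv2.imwrite("pics/wQ1.png",cv2.resize(im[110:310,156:356],(600,600)))
```

```text
(4, -69.5, 18) cm [-0.33  0.12 -0.36] rv [ 0.005  0.008 -0.   ] P [0.5413 0.0249 0.0338]
(0, -69.5, 17.2) cm [-0.32  0.15 -0.72] rv [-0.064  0.022 -0.001] P [0.5413 0.0252 0.0302]
```

View pics/wQ1.png

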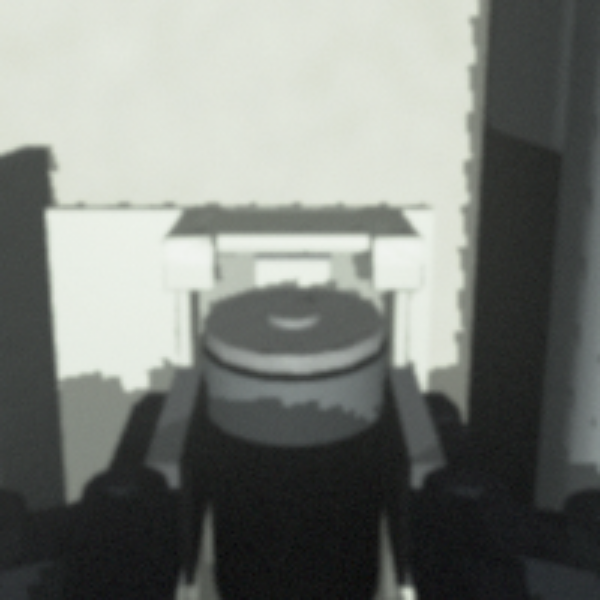

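The 24 N upward force means the fingertips are on the side walls. The cell end is clear of the lugs and low, so I'll ease up 2 mm, release, retreat, and then press down with shut fingers.

Request:
{"op": "carry_out", "data": {"series": "1 -0.1 0 0.3 0 0 0;1 -0.1 0 0.3 0 0 0;0 -0.1 0 0.3 0 0 0;0 -0.1 0 0.3 0 0 0;0 -0.1 0 0.3 0 0 0;0 -0.1 0 1.5 0 0 0;0 -0.1 0 4 -0.07 0.014 0;0 -0.1 0 7 -0.07 0.014 0;1 -0.1 0 7 -0.07 0.014 0;1 -0.1 0 7 -0.07 0.014 0;1 -0.1 0 7 -0.07 0.014 0;1 -0.1 0 7 -0.07 0.014 0"}}

```text
clock: 10.35
tool_pos: [0.5389, 0.0223, 0.1023]
tool_rot: [0.775, 0.632, -0.004, 0.003]
ft_force: [-0.1, 0.8, -0.2]
finger_gap: -0.0001
grip_force: 0.0
```

Run:
```python
from h import *
o=robot.get_obs();p,r=tool(o);print(o["tool_pos"],o["finger_gap"],r.as_matrix().round(3))
T=CON[1]-V*.017;print("to press xy cm",(T-p)[:2]*100)
im=robot.capture("wrist")[:,:,::-1]; cv2.imwrite("pics/wR.png",cv2.resize(im[100:350,96:416],(640,500)))
```

```text
[0.53890555 0.02233059 0.10227184] -0.00010004796469988863 [[ 0.202  0.979 -0.003]
 [ 0.979 -0.202 -0.009]
 [-0.009 -0.001 -1.   ]]
to press xy cm [0.49470656 1.51226249]
```

View pics/wR.png

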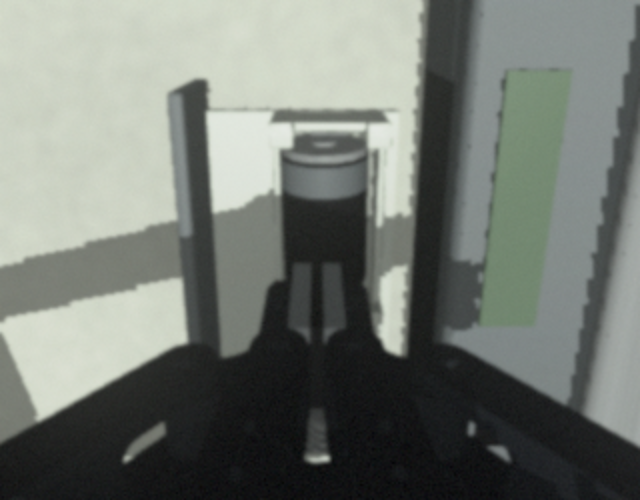

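The cell's button end rests against bay1's lugs at (325,150), slightly high. This was my last picture view, so from here I work from numbers. Now I'll press down on the button end.

Request:
{"op": "carry_out", "data": {"series": "1 0.5 1.5 -1.5 0 0 0;1 0.5 1.5 -3 0 0 0;1 0.5 1.5 -3.8 0 0 0;1 0.5 1.5 -4.2 0 0 0;1 0.5 1.5 -4.2 0 0 0"}}

```text
clock: 10.9
tool_pos: [0.5444, 0.0377, 0.0602]
tool_rot: [0.775, 0.632, -0.004, 0.003]
ft_force: [-0.4, -0.6, -0.3]
finger_gap: -0.0001
grip_force: 0.0
```

Request:
{"op": "carry_out", "data": {"series": "1 0 0 -0.2 0 0 0;1 0 0 -0.4 0 0 0;1 0 0 -0.6 0 0 0;1 0 0 -0.6 0 0 0"}}

```text
clock: 11.3
tool_pos: [0.5461, 0.0374, 0.0558]
tool_rot: [0.775, 0.632, -0.002, 0.004]
ft_force: [1.2, -0.1, 1.0]
finger_gap: 0.0
grip_force: 0.7
```

Request:
{"op": "carry_out", "data": {"series": "1 0 0 -0.2 0 0 0;1 0 0 -0.4 0 0 0;1 0 0 -0.4 0 0 0"}}

```text
clock: 11.6
tool_pos: [0.5485, 0.0373, 0.0531]
tool_rot: [0.775, 0.632, -0.0, 0.006]
ft_force: [3.6, -0.7, 8.2]
finger_gap: -0.0
grip_force: 4.0
```

Request:
{"op": "carry_out", "data": {"series": "1 0 0 -0.2 0 0 0;1 0 0 -0.3 0 0 0;1 0 0 -0.3 0 0 0"}}

```text
clock: 11.9
tool_pos: [0.5496, 0.0378, 0.0517]
tool_rot: [0.775, 0.632, 0.001, 0.006]
ft_force: [2.0, 1.1, 17.7]
finger_gap: -0.0
grip_force: 9.1
```

Request:
{"op": "carry_out", "data": {"series": "1 0 0 2 0 0 0;1 0 -2 6 0 0 0;1 -1 -6 11 0 0 0;1 -2 -10 15 0 0 0;1 -2 -11 16 0 0 0;1 -2 -11 16 0 0 0;1 -2 -11 16 0 0 0"}}

```text
clock: 12.6
tool_pos: [0.5245, -0.0725, 0.2083]
tool_rot: [0.776, 0.631, -0.002, 0.003]
ft_force: [-0.1, -0.4, -0.2]
finger_gap: -0.0002
grip_force: 0.0
```

Run:
```python
from h import *
c=robot.camera_info("wrist"); im=robot.capture("wrist")[:,:,::-1]; cv2.imwrite("pics/wS.png",im); np.save("wS.npy",c,allow_pickle=True)
g=cv2.cvtColor(im,cv2.COLOR_BGR2GRAY).astype(int)
print(tool()[0])
def pr(Y,X,Z): P=CON[1]+V*Y/1000+N*X/1000; P[2]=.01+Z/1000; u,v=proj(c,P); return g[int(round(v)),int(round(u))] if 0<=u<512 and 0<=v<384 else -1
for X in(-3,0,3): print("crown X",X,[(Y,pr(Y,X,34)) for Y in range(-70,8,1)])
print("lateral Y-30",[(X,pr(-30,X,27)) for X in range(-24,25)])
print("lateral lug Y-2.5",[(X,pr(-2.5,X,30.5)) for X in range(-24,25)])
print("along lug X=16.5",[(Y,pr(Y,16.5,30.5)) for Y in range(-15,6)]);print([(Y,pr(Y,-16.5,30.5)) for Y in range(-15,6)])
```

```text
[ 0.52394687 -0.07184346  0.20727983]
crown X -3 [(-70, np.int64(121)), (-69, np.int64(129)), (-68, np.int64(130)), (-67, np.int64(130)), (-66, np.int64(120)), (-65, np.int64(124)), (-64, np.int64(119)), (-63, np.int64(117)), (-62, np.int64(120)), (-61, np.int64(113)), (-60, np.int64(133)), (-59, np.int64(150)), (-58, np.int64(131)), (-57, np.int64(88)), (-56, np.int64(62)), (-55, np.int64(54)), (-54, np.int64(56)), (-53, np.int64(56)), (-52, np.int64(57)), (-51, np.int64(57)), (-50, np.int64(56)), (-49, np.int64(57)), (-48, np.int64(57)), (-47, np.int64(58)), (-46, np.int64(57)), (-45, np.int64(57)), (-44, np.int64(56)), (-43, np.int64(55)), (-42, np.int64(55)), (-41, np.int64(55)), (-40, np.int64(58)), (-39, np.int64(54)), (-38, np.int64(56)), (-37, np.int64(54)), (-36, np.int64(57)), (-35, np.int64(57)), (-34, np.int64(59)), (-33, np.int64(58)), (-32, np.int64(58)), (-31, np.int64(57)), (-30, np.int64(58)), (-29, np.int64(60)), (-28, np.int64(58)), (-27, np.int64(59)), (-26, np.int64(56)), (-25, np.int64(58)), (-24, np.int64(56)), (-23, np.int64(60)), (-22, np.int64(59)), (-21, np
[... 6175 characters left out ...]
-7, np.int64(80)), (-6, np.int64(86)), (-5, np.int64(95)), (-4, np.int64(137)), (-3, np.int64(190)), (-2, np.int64(221)), (-1, np.int64(221)), (0, np.int64(221)), (1, np.int64(221)), (2, np.int64(220)), (3, np.int64(221)), (4, np.int64(220)), (5, np.int64(217))]
[(-15, np.int64(128)), (-14, np.int64(131)), (-13, np.int64(133)), (-12, np.int64(130)), (-11, np.int64(119)), (-10, np.int64(103)), (-9, np.int64(96)), (-8, np.int64(94)), (-7, np.int64(94)), (-6, np.int64(95)), (-5, np.int64(106)), (-4, np.int64(144)), (-3, np.int64(217)), (-2, np.int64(222)), (-1, np.int64(221)), (0, np.int64(222)), (1, np.int64(221)), (2, np.int64(222)), (3, np.int64(223)), (4, np.int64(221)), (5, np.int64(218))]
```

The profiles show cell A home in bay1. Its end face is about 1.8 mm from the contact (1.5 expected), beyond the lug edges and under them, and it lies level. Next is cell B.

Request:
{"op": "carry_out", "data": {"series": "-0.4 0 -5 0 0 0 0.1;-0.4 0.3 -10 0 0 0 0.22;-0.4 0.6 -15 -1 0 0 0.35;-0.4 1 -20 -3 0 0 0.48;-0.4 1.3 -25 -5 0 0 0.61;-0.4 1.3 -25.7 -5 0 0 0.63;-0.4 1.3 -25.7 -5 0 0 0.63;-0.4 1.3 -25.7 -5 0 0 0.63"}}

```text
clock: 13.45
tool_pos: [0.5375, -0.3274, 0.1563]
tool_rot: [0.541, 0.841, -0.001, 0.002]
ft_force: [-0.0, 0.2, -0.5]
finger_gap: 0.06
grip_force: 0.0
```

Run:
```python
from h import *
c=robot.camera_info("wrist"); im=robot.capture("wrist")[:,:,::-1]; cv2.imwrite("pics/wB.png",im)
g=cv2.cvtColor(im,cv2.COLOR_BGR2GRAY); p,r=tool(); print(p,np.degrees(np.arctan2(*r.as_matrix()[[1,0],0])),robot.get_obs()["finger_gap"])
u,v=proj(c,[.5365,-.3286,.017]).astype(int);print(u,v)
for y in range(v-45,v+50,5): print(y,g[y,u-40:u+41:4])
print(g[v-45:v+50,u])
```

```text
[ 0.53774582 -0.32713716  0.15712871] 114.51535576419309 0.0600349480032265
254 184
139 [183 185 184 184 187 187 185 185 184 188 184 188 189 188 186 186 186 184
 181 182 182]
144 [183 186 188 186 184 185 185 185 185 184 185 187 189 188 185 187 183 185
 184 183 182]
149 [147 185 185 183 187 185 183 185 187 186 184 185 187 186 186 184 184 185
 185 186 183]
154 [105 135 184 185 184 180 181 183 155 151 151 146 172 179 184 183 184 186
 187 188 184]
159 [106 107 148 181 182 180 164  84  78  77  89  92  76  79  91 184 184 185
 186 185 185]
164 [107 106 106 152 187 182 153  69  67  79  96  82  81  73  72 181 184 184
 184 186 185]
169 [106 105 107 109 173 185 157  81  96 103 115 116 106  98  82 181 184 184
 186 185 185]
174 [105 106 107 107 107 149 156  77  97 105 117 118 105  97  80 183 184 182
 182 181 186]
179 [104 107 104 106 107 105 103  40  42  44  47  50  47  43  47 184 183 182
 185 183 187]
184 [104 108 106 104 103 104 100  34  38  41  47  44  46  45  51 180 182 180
 182 183 184]
189 [105 105 103 105 104 105 101  34  37  34  46  42  42  43  43 123 110 107
 139 183 187]
194 [104 102 10
[... 399 characters left out ...]
42  49  64 163 183 184 185
 183 183 185]
219 [104 106 105 106 105 105 106 102 105 104 104 103 176 181 182 185 183 186
 185 186 185]
224 [106 105 105 104 102 101 105 105 103 106 107 104 168 182 182 183 181 184
 185 182 184]
229 [104 105 104 105 102 103 107 106 104 107 106 114 159 181 184 183 179 182
 184 184 185]
[184 184 188 185 185 185 183 186 185 184 184 183 184 182 177 151 109  87
 108 107  89  95 127 140 124  96  90 108 116 118 115 117 114 117 115 117
 118 111  90  60  47  46  47  44  46  47  45  46  43  44  46  40  40  39
  36  39  36  38  35  38  36  37  40  39  36  36  38  39  37  36  35  39
  39  38  40  41  61  76  88  99 104 108 105 107 105 107 106 104 105 106
 106 105 107 125 158]
```

Cell B shows the same brightness profile as A, with its button at tool +x, and it is centred laterally. I'll grasp it the same way but 2 mm higher.

Request:
{"op": "carry_out", "data": {"series": "-0.4 -0.3 0.6 -5 0 0 0;-0.4 -0.3 0.6 -9 0 0 0;-0.4 -0.3 0.6 -12 0 0 0;-0.4 -0.3 0.6 -13.6 0 0 0;-0.4 -0.3 0.6 -13.6 0 0 0;1 -0.3 0.6 -13.6 0 0 0;1 -0.3 0.6 -13.6 0 0 0;1 -0.3 0.6 -13.6 0 0 0;1 -0.3 0.6 -13.6 0 0 0;1 -0.3 0.6 -13.6 0 0 0;1 -0.3 0.6 -13.6 0 0 0;1 -0.3 0.6 -12 0 0 0;1 -0.3 0.6 -8 0 0 0;1 -0.3 0.6 -3 0 0 0;1 -0.3 0.6 0 0 0 0;1 -0.3 0.6 0 0 0 0;1 -0.3 0.6 0 0 0 0"}}

```text
clock: 15.2
tool_pos: [0.5352, -0.3238, 0.1595]
tool_rot: [0.541, 0.841, -0.002, 0.005]
ft_force: [-0.2, -0.5, -1.3]
finger_gap: 0.0308
grip_force: 59.8
```

Run:
```python
from h import *
c=robot.camera_info("wrist"); im=robot.capture("wrist")[:,:,::-1]; cv2.imwrite("pics/wB2.png",im)
g=cv2.cvtColor(im,cv2.COLOR_BGR2GRAY); p,r=tool(); print(p,r.as_matrix().round(3),robot.get_obs()["finger_gap"])
print(g[195:270,253]); print(g[245,210:300:2],g[262,210:300:2])
def tp(u,v,z):
    a,d=ray(c,u,v); a=r.inv().apply(a-p); d=r.inv().apply(d); return (a+d*(z-a[2])/d[2])*1000
for z in(.003,.005,.007):
  print(z,[(v,round(tp(253,v,z-.017)[0],1)) for v in range(224,236,2)],[(v,round(tp(253,v,z+.017)[0],1)) for v in range(198,209,2)])
```

```text
[ 0.53425735 -0.32309838  0.1579169 ] [[-0.414  0.91   0.004]
 [ 0.91   0.414 -0.007]
 [-0.008  0.001 -1.   ]] 0.031183156909309086
[113 112  97  77  68  65  70  68  72  67  69  76 111 137 141 113  83  70
  67  70  70  69  74  84  90  91  87  84  79  61  38  40  53  64  64  65
  65  68  64  63  67  64  68  65  67  64  61  64  64  64  64  63  60  45
  31  23  22  23  20  19  24  28  17  20  19  23  19  18  23  13  19  26
  21  17  26]
[39 59 61 62 62 50 31 28 25 25 27 24 36 45 57 59 61 65 65 64 66 65 67 64
 63 62 60 63 60 58 54 48 40 33 31 32 33 30 35 56 66 65 66 66 43] [62 63 63 47 26 24 23 20 23 21 23 22 19 19 23 20 18 24 21 14 21 23 19 22
 17 18 23 22 22 20 19 28 25 26 23 28 26 26 23 29 34 55 63 64 62]
0.003 [(224, np.float64(20.8)), (226, np.float64(19.7)), (228, np.float64(18.6)), (230, np.float64(17.5)), (232, np.float64(16.4)), (234, np.float64(15.2))] [(198, np.float64(23.1)), (200, np.float64(21.8)), (202, np.float64(20.4)), (204, np.float64(19.1)), (206, np.float64(17.8)), (208, np.float64(16.4))]
0.005 [(224, np.float64(19.9)), (226, np.float64(18.8)), (228, np.float64(17.6)), (230, np.float64(16.5)), (232, np.float64(15.4)), (234, np.float64(14.3))] [(198, np.float64(22.4)), (200, np.float64(21.1)), (202, np.float64(19.7)), (204, np.float64(18.4)), (206, np.float64(17.0)), (208, np.float64(15.7))]
0.007 [(224, np.float64(19.0)), (226, np.float64(17.8)), (228, np.float64(16.7)), (230, np.float64(15.6)), (232, np.float64(14.4)), (234, np.float64(13.3))] [(198, np.float64(21.7)), (200, np.float64(20.4)), (202, np.float64(19.0)), (204, np.float64(17.7)), (206, np.float64(16.3)), (208, np.float64(14.9))]
```

Run:
```python
from h import *
way(0,[(0,-46,110),(40,-46,60)],-37,5,[.5347,-.3235,.158])
```

```text
(0, -46, 110) cm [-0.54 29.08 -3.3 ] rv [ 0.008  0.002 -0.631] P [ 0.5293 -0.0327  0.125 ]
(40, -46, 60) cm [-0.78 27.92 -6.04] rv [ 0.713  0.081 -0.604] P [ 0.5269 -0.0443  0.0976]
```

Request:
{"op": "carry_out", "data": {"series": "1 0 5 0 0 0 -0.12;1 0 10 0 0 0 -0.25;1 -0.2 15 0 0 0 -0.38;1 -0.4 20 0 0 0 -0.5;1 -0.5 25 0 0.1 0 -0.63;1 -0.7 27.9 0 0.3 0 -0.63;1 -0.8 27.9 -2 0.45 0.05 -0.62;1 -0.8 27.9 -4 0.6 0.07 -0.61;1 -0.8 27.9 -6 0.713 0.081 -0.604;1 -0.8 27.9 -6 0.713 0.081 -0.604;1 -0.8 27.9 -6 0.713 0.081 -0.604;1 -0.8 27.9 -6 0.713 0.081 -0.604"}}

```text
clock: 16.45
tool_pos: [0.5269, -0.0439, 0.0988]
tool_rot: [0.729, 0.594, 0.265, -0.215]
ft_force: [0.4, -0.2, -1.0]
finger_gap: 0.0313
grip_force: 59.8
```

Run:
```python
from h import *
o=robot.get_obs();print(o["tool_pos"],o["q"].round(2))
way(0,[(40,-46,17),(28,-62,17.5),(12,-69.5,19.5),(6,-71,20.5)],-37,5,[.5267,-.0445,.098])
```

```text
[ 0.52688833 -0.04390885  0.09881189] [-0.59  0.54  1.81  0.69  1.2  -0.78]
(40, -46, 17) cm [ 0.02  0.02 -4.34] rv [ 0.002 -0.    -0.   ] P [ 0.5269 -0.0443  0.0546]
(28, -62, 17.5) cm [-0.2  -1.04 -4.87] rv [-0.203  0.042 -0.   ] P [ 0.5247 -0.0549  0.0493]
(12, -69.5, 19.5) cm [-0.26 -1.3  -5.59] rv [-0.477  0.099 -0.   ] P [ 0.5241 -0.0575  0.0421]
(6, -71, 20.5) cm [-0.26 -1.34 -5.87] rv [-0.579  0.12  -0.   ] P [ 0.5241 -0.0579  0.0393]
```

Request:
{"op": "carry_out", "data": {"series": "1 0 0 -2 0 0 0;1 0 0 -3.5 0 0 0;1 0 0 -4.3 0 0 0;1 0 0 -4.3 0 0 0;1 0 0 -4.3 0 0 0"}}

```text
clock: 16.95
tool_pos: [0.5273, -0.044, 0.0559]
tool_rot: [0.729, 0.594, 0.265, -0.215]
ft_force: [-0.4, -0.6, -0.6]
finger_gap: 0.0315
grip_force: 59.8
```

Request:
{"op": "carry_out", "data": {"series": "1 -0.05 -0.3 -0.2 -0.05 0.01 0;1 -0.1 -0.5 -0.3 -0.1 0.02 0;1 -0.2 -0.8 -0.45 -0.15 0.03 0;1 -0.2 -1.05 -0.6 -0.2 0.042 0;1 -0.2 -1.05 -0.6 -0.2 0.042 0"}}

```text
clock: 17.45
tool_pos: [0.5255, -0.0532, 0.0511]
tool_rot: [0.751, 0.613, 0.19, -0.154]
ft_force: [0.9, 3.4, 1.4]
finger_gap: 0.0311
grip_force: 59.8
```

Request:
{"op": "carry_out", "data": {"series": "1 0 -0.2 -0.2 -0.05 0.01 0;1 -0.05 -0.25 -0.35 -0.12 0.025 0;1 -0.05 -0.25 -0.55 -0.2 0.04 0;1 -0.05 -0.25 -0.72 -0.27 0.056 0;1 -0.05 -0.35 -0.72 -0.27 0.056 0;1 -0.05 -0.35 -0.72 -0.27 0.056 0"}}

```text
clock: 18.05
tool_pos: [0.5247, -0.0563, 0.0429]
tool_rot: [0.771, 0.628, 0.085, -0.07]
ft_force: [0.5, 5.2, 2.0]
finger_gap: 0.031
grip_force: 59.9
```

Run:
```python
from h import *
way(0,[(12,-69.5,19.5),(6,-71,20.5)],-37,5)
c=robot.camera_info("wrist"); im=robot.capture("wrist")[:,:,::-1]; cv2.imwrite("pics/wC.png",im)
g=cv2.cvtColor(im,cv2.COLOR_BGR2GRAY); print(g[180:250,253],g[180:250,222],g[180:250,286])
```

```text
(12, -69.5, 19.5) cm [-0.06 -0.13 -0.09] rv [-0.011  0.002 -0.001] P [ 0.5241 -0.0575  0.0421]
(6, -71, 20.5) cm [-0.07 -0.16 -0.36] rv [-0.114  0.023 -0.001] P [ 0.5241 -0.0579  0.0393]
[187 170 182 211 232 239 239 232 207 175 182 172 163 194 229 239 235 211
 152 112 103 100 102 103 102 104 113 142 160 151 127 108 104 103 103 103
 106 118 148 167 166 166 159 140  99  62  77 109 125 127 128 127 128 127
 127 127 128 127 128 126 126 126 123 126 125 127 122 106  76  49] [216 210 224 238 241 242 241 242 241 241 241 240 240 239 240 239 239 236
 222 201 199 213 220 221 223 223 224 222 222 224 225 224 222 223 222 222
 222 223 223 222 224 223 223 224 224 223 224 223 225 225 215 172 127 103
 102  99  94  90  86  77  72  65  61  58  54  52  50  47  44  41] [110 143 207 234 240 241 241 241 241 241 241 240 240 240 239 239 239 236
 220 169 119 103 109 113 113 115 115 112 108 103 100 100  99  96  99  94
  96 100 102 105 105 104 106 101 100  98 100  98  98  98  98  94  98  98
  98  98  92  86  83  79  73  63  57  53  45  43  42  35  35  37]
```

Request:
{"op": "carry_out", "data": {"series": "1 0 -0.1 -0.1 -0.03 0.006 0;1 0 -0.1 -0.2 -0.07 0.014 0;1 0 -0.1 -0.3 -0.11 0.022 0;1 0 -0.1 -0.35 -0.12 0.024 0;1 0 -0.1 -0.35 -0.12 0.024 0"}}

```text
clock: 18.6
tool_pos: [0.5246, -0.0573, 0.039]
tool_rot: [0.775, 0.63, 0.038, -0.031]
ft_force: [1.4, 7.1, -1.4]
finger_gap: 0.0312
grip_force: 60.0
```

Run:
```python
from h import *
way(0,[(6,-71,20.5)],-37,5)
im=robot.capture("wrist")[:,:,::-1]; g=cv2.cvtColor(im,cv2.COLOR_BGR2GRAY); print(g[180:250,253],g[180:215,222],g[180:215,286])
```

```text
(6, -71, 20.5) cm [-0.05 -0.06  0.04] rv [ 0.006 -0.001  0.001] P [ 0.5241 -0.0579  0.0393]
[168 198 227 237 237 233 222 183 160 193 225 235 237 237 235 236 229 185
 121  85  83  87  90  92  93  93 105 136 160 155 125 100  93  92  92  93
  93 104 137 162 169 168 164 141 102  65  75 109 127 130 129 131 131 131
 130 128 130 131 129 127 130 129 130 129 127 126 124 110  78  45] [136 189 228 238 239 239 238 238 238 238 237 237 236 236 236 234 236 232
 220 190 165 160 163 164 165 166 168 168 170 170 171 171 172 172 172] [116 174 224 236 239 238 239 239 238 238 237 236 236 236 235 235 235 231
 218 175 148 148 148 144 128 114 112 115 118 117 117 111 110 115 128]
```

Request:
{"op": "carry_out", "data": {"series": "0 0 0 0 0 0 0;0 0 0 0 0 0 0;0 0 0 0 0 0 0;0 0 0 1.5 0 0 0;0 0 0 4 -0.08 0.016 0;1 0 0 7 -0.08 0.016 0;1 0.3 1.6 7 -0.08 0.016 0;1 0.3 1.6 7 -0.08 0.016 0;1 0.3 1.6 7 -0.08 0.016 0;1 0.3 1.6 5 -0.08 0.016 0;1 0.3 1.6 3 -0.08 0.016 0;1 0.3 1.6 2.2 -0.08 0.016 0;1 0.3 1.6 2.2 -0.08 0.016 0"}}

```text
clock: 19.95
tool_pos: [0.5258, -0.0438, 0.0588]
tool_rot: [0.776, 0.631, 0.004, -0.005]
ft_force: [0.5, -0.0, -0.2]
finger_gap: 0.0004
grip_force: 0.0
```

Request:
{"op": "carry_out", "data": {"series": "1 0 0 -0.2 0 0 0;1 0 0 -0.4 0 0 0;1 0 0 -0.6 0 0 0;1 0 0 -0.6 0 0 0"}}

```text
clock: 20.35
tool_pos: [0.5282, -0.0433, 0.0552]
tool_rot: [0.775, 0.631, 0.006, -0.003]
ft_force: [0.4, 0.7, 1.3]
finger_gap: -0.0004
grip_force: 0.5
```

Request:
{"op": "carry_out", "data": {"series": "1 0 0 -0.2 0 0 0;1 0 0 -0.4 0 0 0;1 0 0 -0.4 0 0 0"}}

```text
clock: 20.65
tool_pos: [0.5298, -0.0429, 0.0519]
tool_rot: [0.776, 0.631, 0.008, -0.002]
ft_force: [2.4, 4.0, 7.1]
finger_gap: 0.0002
grip_force: 3.7
```

Request:
{"op": "carry_out", "data": {"series": "1 0 0 -0.2 0 0 0;1 0 0 -0.35 0 0 0;1 0 0 -0.35 0 0 0"}}

```text
clock: 20.95
tool_pos: [0.5321, -0.0433, 0.0516]
tool_rot: [0.776, 0.631, 0.01, -0.0]
ft_force: [-0.8, 4.0, 29.3]
finger_gap: -0.0003
grip_force: 14.5
```

Request:
{"op": "carry_out", "data": {"series": "1 0 0 2 0 0 0;1 0 -2 6 0 0 0;1 -1 -6 11 0 0 0;1 -1.5 -10 15 0 0 0;1 -2 -11 16 0 0 0;1 -2 -11 16 0 0 0;1 -2 -11 16 0 0 0"}}

```text
clock: 21.65
tool_pos: [0.5073, -0.1537, 0.2072]
tool_rot: [0.776, 0.631, 0.006, -0.004]
ft_force: [-0.2, 1.0, -0.5]
finger_gap: 0.0
grip_force: 0.0
```

Run:
```python
from h import *
c=robot.camera_info("wrist"); im=robot.capture("wrist")[:,:,::-1]; cv2.imwrite("pics/wD.png",im)
g=cv2.cvtColor(im,cv2.COLOR_BGR2GRAY).astype(int); print(tool()[0])
def pr(b,Y,X,Z): P=CON[b]+V*Y/1000+N*X/1000; P[2]=.01+Z/1000; u,v=proj(c,P); return int(g[int(round(v)),int(round(u))]) if 0<=u<512 and 0<=v<384 else -1
for b in(0,1):
  print(b,"crown -64..",[pr(b,Y,0,34) for Y in range(-64,-52)],"crown -20..",[pr(b,Y,0,34) for Y in range(-20,5)])
  for X in(16.5,-16.5): print(" lug -10..",[pr(b,Y,X,30.5) for Y in range(-10,5)])
  print(" lateral-30",[pr(b,-30,X,27) for X in range(-20,21)])
```

```text
[ 0.50665006 -0.15281168  0.20617467]
0 crown -64.. [114, 125, 126, 128, 143, 138, 106, 68, 55, 56, 56, 57] crown -20.. [55, 54, 64, 123, 130, 130, 132, 131, 130, 129, 132, 131, 131, 129, 125, 110, 100, 162, 165, 178, 206, 210, 191, 151, 119]
 lug -10.. [78, 79, 76, 72, 63, 92, 137, 167, 174, 175, 179, 186, 191, 188, 190]
 lug -10.. [123, 121, 101, 97, 98, 126, 175, 208, 214, 217, 216, 217, 216, 216, 217]
 lateral-30 [193, 187, 185, 158, 136, 116, 77, 50, 50, 45, 49, 48, 48, 49, 44, 43, 49, 47, 50, 53, 54, 56, 60, 60, 60, 55, 54, 48, 45, 42, 42, 41, 43, 43, 46, 41, 41, 51, 75, 75, 95]
1 crown -64.. [130, 106, 72, 104, 137, 152, 135, 93, 61, 55, 54, 54] crown -20.. [-1, -1, -1, -1, -1, -1, -1, -1, -1, -1, -1, -1, -1, -1, -1, -1, -1, -1, -1, -1, -1, -1, -1, -1, -1]
 lug -10.. [-1, -1, -1, -1, -1, -1, -1, -1, -1, -1, -1, -1, -1, -1, -1]
 lug -10.. [-1, -1, -1, -1, -1, -1, -1, -1, -1, -1, -1, -1, -1, -1, -1]
 lateral-30 [-1, -1, -1, -1, -1, -1, -1, -1, -1, -1, -1, -1, -1, -1, -1, -1, -1, -1, -1, -1, -1, -1, -1, -1, -1, -1, -1, -1, -1, -1, -1, -1, -1, -1, -1, -1, -1, -1, -1, -1, -1]
```

Cell B is home in bay0 too, with its end past the lug edge and the cell level. Next I'll turn the tool 90° and go to the front of the drawer panel.

Request:
{"op": "carry_out", "data": {"series": "1 -2 4 0 0 0 0.15;1 -4 8 0 0 0 0.3;1 -6 12 0 0 0 0.45;1 -8 15.3 0 0 0 0.6;1 -8.1 15.3 0 0 0 0.75;1 -8.1 15.3 0 0 0 0.9;1 -8.1 15.3 0 0 0 1.05;1 -8.1 15.3 -4 0 0 1.2;1 -8.1 15.3 -8 0 0 1.35;1 -8.1 15.3 -12 0 0 1.5;1 -8.1 15.3 -15 0 0 1.57;1 -8.1 15.3 -17 0 0 1.57;1 -8.1 15.3 -17 0 0 1.57;1 -8.1 15.3 -17 0 0 1.57"}}

```text
clock: 23.1
tool_pos: [0.4251, 0.0004, 0.0362]
tool_rot: [0.102, 0.995, 0.001, -0.009]
ft_force: [0.2, -0.1, 0.2]
finger_gap: -0.0
grip_force: 0.0
```

Run:
```python
from h import *
o=robot.get_obs();p,r=tool(o);print(p,r.as_matrix().round(3),o["q"].round(2))
m=np.array([.4743,-.0097,0]);d=m-p;print("along n",d@N*1000,"lateral",d@V*1000)
```

```text
[4.25100462e-01 4.18517966e-04 3.61595797e-02] [[-0.979  0.202 -0.017]
 [ 0.202  0.979  0.005]
 [ 0.017  0.001 -1.   ]] [-0.1   0.39  2.06  0.    0.71 -1.47]
along n 50.22921656077922 lateral 0.06875759831155977
```

Request:
{"op": "carry_out", "data": {"series": "1 2 -0.4 0 0 0 0;1 3.4 -0.7 0 0 0 0;1 4 -0.83 0 0 0 0;1 4.6 -0.95 0 0 0 0;1 5.2 -1.08 0 0 0 0;1 5.8 -1.2 0 0 0 0;1 6.4 -1.33 0 0 0 0;1 7 -1.45 0 0 0 0;1 7 -1.45 0 0 0 0"}}

```text
clock: 24.0
tool_pos: [0.4985, -0.0154, 0.0371]
tool_rot: [0.102, 0.995, 0.001, -0.005]
ft_force: [-0.4, -0.3, 0.7]
finger_gap: -0.0007
grip_force: 0.0
```

Request:
{"op": "carry_out", "data": {"series": "1 0.6 -0.12 0 0 0 0;1 1.2 -0.25 0 0 0 0;1 1.8 -0.37 0 0 0 0;1 2.4 -0.5 0 0 0 0;1 3 -0.62 0 0 0 0;1 3.6 -0.75 0 0 0 0;1 4.2 -0.87 0 0 0 0;1 4.8 -1 0 0 0 0;1 5.4 -1.12 0 0 0 0;1 6 -1.24 0 0 0 0;1 6 -1.24 0 0 0 0"}}

```text
clock: 25.1
tool_pos: [0.5587, -0.0277, 0.0372]
tool_rot: [0.102, 0.995, 0.001, -0.005]
ft_force: [0.4, -0.7, -0.4]
finger_gap: -0.0002
grip_force: 0.1
```

Request:
{"op": "carry_out", "data": {"series": "1 0.3 -0.06 0 0 0 0;1 0.6 -0.12 0 0 0 0;1 0.8 -0.17 0 0 0 0;1 0.8 -0.17 0 0 0 0"}}

```text
clock: 25.5
tool_pos: [0.5638, -0.0288, 0.0373]
tool_rot: [0.102, 0.995, 0.002, -0.008]
ft_force: [-5.1, 0.4, 3.6]
finger_gap: 0.0
grip_force: 2.2
```

Request:
{"op": "carry_out", "data": {"series": "1 0.2 -0.04 0 0 0 0;1 0.4 -0.08 0 0 0 0;1 0.4 -0.08 0 0 0 0"}}

```text
clock: 25.8
tool_pos: [0.5637, -0.0288, 0.0374]
tool_rot: [0.102, 0.995, 0.002, -0.011]
ft_force: [-13.2, 3.1, 11.7]
finger_gap: -0.0001
grip_force: 6.0
```

The drawer has moved about 103 mm and stopped. The fingers may be bearing on the scale's face above the panel, so I'll push again with the tips tilted forward to be sure it is fully shut.

Request:
{"op": "carry_out", "data": {"series": "1 -2 0.4 0 0 0 0;1 -2 0.4 -0.5 -0.012 -0.06 0;1 -2 0.4 -0.5 -0.024 -0.12 0;1 -2 0.4 -0.5 -0.03 -0.15 0;1 -1.4 0.28 -0.5 -0.03 -0.15 0;1 -1.1 0.22 -0.5 -0.03 -0.15 0;1 -0.8 0.16 -0.5 -0.03 -0.15 0;1 -0.8 0.16 -0.5 -0.03 -0.15 0"}}

```text
clock: 26.6
tool_pos: [0.5626, -0.0286, 0.0324]
tool_rot: [0.102, 0.992, -0.006, 0.07]
ft_force: [0.7, -0.0, 0.2]
finger_gap: -0.0001
grip_force: 0.0
```

Request:
{"op": "carry_out", "data": {"series": "1 0.2 -0.04 0 0 0 0;1 0.4 -0.08 0 0 0 0;1 0.6 -0.12 0 0 0 0;1 0.6 -0.12 0 0 0 0;1 0.6 -0.12 0 0 0 0"}}

```text
clock: 27.1
tool_pos: [0.5637, -0.029, 0.0314]
tool_rot: [0.102, 0.993, -0.006, 0.067]
ft_force: [-5.9, 1.6, 4.3]
finger_gap: -0.0001
grip_force: 2.6
```

Request:
{"op": "carry_out", "data": {"series": "1 0.2 -0.04 0 0 0 0;1 0.4 -0.08 0 0 0 0;1 0.4 -0.08 0 0 0 0"}}

```text
clock: 27.4
tool_pos: [0.5639, -0.0291, 0.0307]
tool_rot: [0.102, 0.993, -0.006, 0.063]
ft_force: [-11.2, 2.5, 7.8]
finger_gap: 0.0002
grip_force: 5.8
```

Request:
{"op": "carry_out", "data": {"series": "1 -2 0.4 0 0 0 0;1 -6 1.2 0 0.015 0.075 0;1 -10 2 3 0.03 0.15 0;1 -12 2.4 8 0.03 0.15 0;1 -14 2.8 13 0.03 0.15 0;1 -14 2.8 17 0.03 0.15 0;1 -14 2.8 17 0.03 0.15 0"}}

```text
clock: 28.1
tool_pos: [0.4345, -0.0026, 0.2084]
tool_rot: [0.102, 0.995, 0.001, 0.0]
ft_force: [2.1, -0.2, 0.3]
finger_gap: -0.0001
grip_force: 0.0
```

Run:
```python
from h import *
o=robot.get_obs();print(o["tool_pos"],o["ft_force"])
c=robot.camera_info("side");g0=cv2.cvtColor(cv2.imread("pics/side0.png"),cv2.COLOR_BGR2GRAY); im=robot.capture("side")[:,:,::-1]; g=cv2.cvtColor(im,cv2.COLOR_BGR2GRAY); cv2.imwrite("pics/side1.png",im)
O=np.array([.5315,-.0221,0])
def prof(g,Yv,Z,xs): 
    r=[]
    for X in xs:
        P=O+V*Yv/1000+N*X/1000; P[2]=Z/1000; u,v=proj(c,P); r.append(int(g[int(round(v)),int(round(u))]))
    return r
xs=range(-70,66,3)
for Yv in(92,60): print("before",prof(g0,Yv,46,xs)); print("after ",prof(g,Yv,46,xs)); print("table",prof(g,Yv,1,xs))
# wrist look at the front seam
cw=robot.camera_info("wrist"); w=cv2.cvtColor(robot.capture("wrist")[:,:,::-1],cv2.COLOR_BGR2GRAY); cv2.imwrite("pics/wE.png",w)
for Yv in(-60,-30,30,60,85,105,120):
    r=[]
    for X in range(30,66,2):
        P=O+V*Yv/1000+N*X/1000; P[2]=.048; u,v=proj(cw,P); r.append(int(w[int(round(v)),int(round(u))]) if 0<=u<511 and 0<=v<383 else -1)
    print(Yv,r)
t=robot.camera_info("top"); k=robot.capture("top")[:,:,::-1]; cv2.imwrite("pics/top2.png",k)
a=cv2.imread("pics/top0.png").astype(int); print("moved elsewhere:",[ (n,int(np.abs(a[y0:y1,x0:x1]-k[y0:y1,x0:x1]).max())) for n,(x0,y0,x1,y1) in dict(C=(350,240,380,275),tape=(130,240,180,290),red=(165,195,200,228),pink=(155,155,190,185),yellow=(380,215,405,250)).items()])
```

```text
[ 0.43450631 -0.00257103  0.2083781 ] [ 2.11024856 -0.16869487  0.25687442]
before [78, 76, 75, 76, 76, 122, 157, 181, 162, 127, 107, 128, 169, 184, 206, 188, 181, 189, 192, 197, 186, 168, 149, 158, 125, 136, 161, 177, 198, 160, 91, 54, 55, 55, 56, 55, 55, 55, 55, 60, 70, 70, 76, 88, 110, 110]
after  [197, 198, 198, 198, 198, 200, 200, 199, 200, 200, 199, 200, 199, 199, 201, 200, 201, 201, 201, 203, 200, 200, 202, 203, 196, 178, 158, 112, 73, 67, 69, 70, 70, 71, 71, 68, 70, 70, 72, 73, 69, 69, 71, 83, 100, 100]
table [197, 195, 197, 198, 197, 197, 196, 199, 201, 200, 200, 198, 200, 200, 200, 200, 201, 200, 200, 200, 202, 201, 201, 201, 200, 201, 201, 201, 201, 202, 202, 202, 202, 200, 203, 204, 204, 194, 166, 78, 78, 63, 67, 69, 70, 70]
before [75, 77, 76, 92, 92, 124, 163, 184, 137, 137, 110, 116, 133, 137, 137, 144, 157, 112, 112, 144, 178, 188, 140, 140, 116, 114, 123, 108, 82, 59, 52, 52, 52, 55, 54, 54, 58, 56, 55, 59, 59, 68, 73, 82, 98, 115]
after  [199, 198, 200, 199, 199, 198, 199, 200, 200, 200, 198, 198, 198, 197, 197, 199, 201, 199, 199, 199, 200, 201, 201, 201, 200, 190,
[... 236 characters left out ...]
201, 201, 201, 200, 200, 202, 202, 201, 157, 113, 113, 79, 65, 70, 70, 69, 72]
-60 [28, 30, 28, 29, 27, 29, 25, 20, 22, 24, 19, 22, 22, 20, 17, 21, 19, 20]
-30 [29, 24, 22, 20, 19, 19, 21, 21, 22, 21, 25, 19, 18, 18, 17, 16, 17, 20]
30 [21, 24, 24, 16, 19, 21, 21, 16, 22, 21, 17, 17, 19, 17, 20, 17, 20, 26]
60 [26, 28, 26, 23, 22, 26, 19, 25, 22, 14, 23, 22, 21, 24, 17, 21, 21, 17]
85 [33, 31, 31, 28, 32, 27, 25, 28, 23, 28, 28, 24, 32, 19, 21, 20, 24, 21]
105 [35, 32, 32, 28, 32, 31, 25, 27, 26, 27, 25, 31, 29, 26, 21, 23, 20, 26]
120 [50, 45, 48, 47, 36, 29, 30, 29, 28, 30, 28, 29, 23, 30, 21, 26, 24, 24]
moved elsewhere: [('C', 15), ('tape', 15), ('red', 15), ('pink', 15), ('yellow', 15)]
```

Run:
```python
from h import *
c=robot.camera_info("side"); g=cv2.cvtColor(cv2.imread("pics/side1.png"),cv2.COLOR_BGR2GRAY).astype(np.float32)
O=np.array([.5315,-.0221,0])
for Z in(6,20,40):
  for Yv in range(145,-80,-15):
    xs=np.arange(0,62,.5); uv=np.array([proj(c,O+V*Yv/1000+N*x/1000+[0,0,Z/1000]) for x in xs],np.float32)
    q=cv2.remap(g,uv[:,:1],uv[:,1:],1).ravel(); i=np.argmax(q<130); print(Z,Yv,xs[i],int(q[min(i+20,len(q)-1)]),end=" | ")
  print()
```

```text
6 145 41.0 69 | 6 130 41.0 69 | 6 115 41.5 68 | 6 100 41.5 67 | 6 85 41.5 68 | 6 70 41.5 69 | 6 55 40.0 68 | 6 40 41.5 66 | 6 25 39.5 67 | 6 10 41.5 67 | 6 -5 41.5 67 | 6 -20 39.0 65 | 6 -35 40.5 67 | 6 -50 42.0 68 | 6 -65 39.5 65 | 
20 145 30.0 68 | 20 130 30.5 68 | 20 115 30.5 66 | 20 100 31.0 67 | 20 85 30.5 67 | 20 70 30.0 69 | 20 55 30.5 67 | 20 40 28.5 66 | 20 25 31.0 68 | 20 10 29.5 66 | 20 -5 28.5 65 | 20 -20 31.0 69 | 20 -35 29.0 67 | 20 -50 29.0 68 | 20 -65 29.0 65 | 
40 145 14.5 66 | 40 130 15.0 68 | 40 115 14.5 68 | 40 100 14.0 69 | 40 85 15.0 67 | 40 70 13.0 66 | 40 55 15.0 68 | 40 40 13.5 66 | 40 25 13.0 66 | 40 10 15.0 68 | 40 -5 13.0 66 | 40 -20 13.0 68 | 40 -35 13.0 67 | 40 -50 13.5 67 | 40 -65 15.5 68 |
```

The base line is straight across the panel to within about 1 mm, with no step at its edges. The panel is therefore flush and the drawer is shut. The other items on the counter haven't moved, so I'll hand the job in.

```bash
python3 -c "
from station import robot
print(robot.sign_off())"
```

```text
the job is handed in; nothing more can be done
None
```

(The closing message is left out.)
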